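# Clear the inching press, load a bushing and press it home with a timed jog

### The job

Take the solid setting plug out of the press cradle and lay it in the empty middle seat of the rack, then lay the short hollow bushing from the rack in the cradle, between the ram and the bore. Then hold the jog button right down for five seconds without a break and let go, so that the ram pushes the bushing flush into the bore; holding it much longer over-presses the sprung block. Leave the mushroom stop, the long sleeve and the other things on the table alone.

Things in the scene. Friction and masses are not known exactly. Their poses are not given: they have to be found in the camera images.
- press: Inching press bolted to the table, feeding along its own +x, which points to the robot's left within about 0.3 rad; z up. Origin on the table under cradle. Grey base plate 90 mm wide, 12 mm thick. Green drive housing, 80 mm wide, top 82 mm above the table, from 70 to 250 mm behind the origin. Sprung aluminium block, 76 mm wide, top 75 mm above the table, from 30 to 76 mm ahead; the base ends 155 mm ahead.
- cradle (a point): Middle of the press cradle on the feed axis, 45 mm above the table; x along the feed (ram to bore), z up. Two rails 50 mm long (25 mm either side of here) carry a 30 mm round part whose axis runs through this point along x. The rails are 24 mm wide over all, narrower than the part, top edges 10 mm below the axis; the base plate lies 33 mm below the axis.
- ram (a joint): Travel of the steel ram (22 mm across), m, along the feed. At 0 its nose is 36 mm behind cradle; it starts within 3 mm of 0. It advances at about 15 mm/s while the jog button is held and stays put when it is let go; it never goes back. Its nose is level with the bore's mouth at 0.066; past that it pushes the sprung block back, more slowly.
- bore (a point): Centre of the bore's mouth, on the sprung block, 30 mm ahead of cradle on the same axis; x points along the feed, into the bore. The bore is 32.5 mm across, chamfered, and 36 mm deep down to its shoulder, so a bushing on the shoulder is flush with the block's face (its middle 18 mm inside the mouth).
- carrier (a joint): How far the sprung block has been pushed back along the feed, m; 0 at rest. It needs 4 N to start and then 0.2 N per mm, and slows the ram; a few mm are normal once the bushing is on the shoulder, more than 14 mm is over-pressed.
- bushing: The short hollow steel bushing: 30 mm outside, 19 mm inside, 36 mm long, about 0.13 kg. Origin at its middle on its axis; own x is the axis (both ends are alike; it may roll about x). It starts lying in one of the two outer seats of the rack.
- long_sleeve: A hollow steel sleeve like the bushing but 56 mm long, in the other outer seat of the rack; it stays there. Origin at its middle, own x is the axis.
- plug: The solid steel setting plug: a round body 30 mm across and 34 mm long with a stub 14 mm across and 12 mm long on its -x end, about 0.2 kg. Origin at the middle of the 30 mm body, own x is the axis. It starts lying in the press cradle, stub towards the ram; it may be laid either way round in the rack.
- free_seat (a point): Middle of the rack's empty middle seat, where the axis of a 30 mm part lies, 40 mm above the table. x runs along the seat, y across the three parallel seats, 64 mm apart; x points to the robot's left within 0.35 rad. A seat is a pair of rails 28 mm long, 24 mm wide over all, top edges 10 mm below the axis; the rack's plate (75 x 180 mm) lies 32 mm below it.
- jog_top (a point): Middle of the top face of the jog button: a flat black button 28 mm across in a steel collar, 68 mm above the table, on one end of a grey pendant box (80 x 150 x 50 mm). z is up.
- jog (a joint): How far the jog button is pressed, m: about 0 up, 0.006 fully down. Springs back. About 4 N starts it, 6 N holds it fully down; it counts as held beyond 0.003.
- stop_top (a point): Top of the mushroom stop, 42 mm across and 88 mm above the table, on the same box, 82 mm from the jog button. Must not be pressed.
- stop (a joint): How far the mushroom stop is pressed, m: 0 up, 0.006 down.
- f_clamp: Upright clamp fixed to the table, 200 mm tall, roughly 40 x 100 mm on the ground, its screw and handle 55 mm along its own +y from the origin, which is on the table under its bar. An obstacle.
- weld_square: Loose grey triangular weld square, 110 x 75 mm, 18 mm thick, lying flat; leave alone. Origin under its middle.
- spanner: Loose spanner lying flat, about 200 mm long; leave alone.
- tube_offcut: Loose perforated square tube offcut 110 x 50 x 50 mm; leave alone.
- wire_brush: Loose brush lying flat; leave alone.
- spray_can: Loose standing can, 60 mm across and 160 mm tall; leave alone.
There are look-alikes about, which are no part of the job. What is shaped like the plug but brown is not meant.

How it is judged:
By the outcome, as a careful person would: the job done as asked, in the order asked, and still so for the second after the job is handed in, with the robot touching nothing.
It also fails if it takes over 72 s, if anything falls off the work surface, if the arm or the gripper's body presses on something with over 40 N, if the wrist force passes 120 N, or if a joint passes its speed limit or range.

### The arm

A 6-joint arm with a two-finger parallel gripper is mounted at the origin on the work surface. World frame = base frame: x ahead of the robot, y to its left, z up, the work surface at z = 0. Lengths are in m, angles in rad, forces in N, time in s.
With the tool pointing down it reaches from about 0.325 to 0.775 m from the base axis. Payload 9.3 kg.
Tool frame: the origin (TCP) lies between the finger pads; the fingertips stand 25 mm ahead of it and the grasp point (between the pads) lies 6 mm ahead of it; z points along the fingers, y is the direction in which the jaws open and shut (so a half turn about z gives the same grasp; the last joint's range is limited). The gripper opens to 85 mm and grips with 20 to 120 N. Pads are 22 mm wide; open, the fingers measure 114 mm over their backs; the gripper's body (76 mm by 85 mm) begins 54 mm behind the grasp point. The pads swing forward as they close: fully open they stand 13 mm farther back than shut.
Start: joints at [-1.459, 0.259, 0.021, 1.334, 0, 1.418], TCP at [0.144, -0.531, 0.256] pointing down, gripper open.
Joint ranges: [-3.04, 3.04], [-0.91, 1.82], [-1.04, 1.36], [-1.92, 1.95], [-1.52, 1.45], [-3.14, 3.14]. Speed limits (rad/s): [2.22, 2.22, 2.79, 3.14, 3.14, 3.14].

### API

Orientations are given as a unit quaternion [x, y, z, w].
In Python, from bench import ctrl gives the robot as it stands.
- The arm moves only by the shell command python3 -m creep 'ROWS' [OPENING] [FORCE]. ROWS is JSON, a list of rows, each a list of 2 entries, a list of its own where there are three numbers: the shift along the tool's x, y, z in units of 50 mm (1.0 is 50 mm), then the turn, a rotation vector about the tool's x, y, z in units of 8 degrees (1.0 is 8 degrees). In form: [[[dx, dy, dz], [rx, ry, rz]], ...]. A call has 1 to 10 rows; each row is the pose to reach, as a shift and turn from the pose commanded when the call began, along the tool's axes at that moment; what a row does not reach only later rows make up. A row lasts 1/10 s, in which the tool goes at most 50 mm and 8.59 degrees, less where a joint would pass 70% of its speed; a pose out of reach is approached as far as the arm can. A call with a gripper value outside its range is refused whole. OPENING is the opening, from 0 (shut) to 1 (fully open), set as the call begins (- or left out, the last holds). The fingers move at their own pace and stop on an object; FORCE is the grip in N (left out, the last holds). Time passes only in rows, so rows that repeat a pose let the fingers close. It gives the time, the measured TCP pose, the force and the opening at its end, in the units of the state.
- ctrl.read_state(): the state, without advancing time (a new reading comes with each control period).
- ctrl.read_camera(name): name is "scene" or "top" or "wrist"; returns the picture (420x560x3 uint8, red, green, blue); there is no depth.
- ctrl.get_calibration(name): a dict with "fx", "fy", "cx", "cy" (pixels), "k1" (the pictures are not rectified: a ray, as slopes to the right and down, at radius r is drawn at 1 + k1 r^2 times it, then the intrinsics apply), "extrinsics" (4x4, takes a point from camera to world coordinates). Camera axes: x right, y down, z forward; pixel columns grow to the right and rows downward; lengths in m; the calibration is good to about 2 mm. A picture is of the moment at which its call begins: read the wrist's pose just before it. get_calibration takes no time and is no camera call; for the wrist camera it gives the pose at the moment of the call.
- ctrl.finish_job(): hands the job in, once; it reports no verdict.
The state is a dict: "clock": time; "q": joint angles; "qd": joint speeds; "joint_torque": joint torques, N m; "ee_pos": TCP position; "tcp_rot": TCP orientation; "wrist_force": force on the tool from outside, world axes, zero at the start; "wrist_torque": the same for the moment, N m; "gripper_width": finger opening in m.
Only numpy, scipy, OpenCV 4.12 (cv2) and the standard library are available. Lean on these libraries where they do the work, as an engineer would, in place of code of your own. Each camera call takes 0.05 s, during which the arm holds its last target.

## Working session

There is one attempt and no reset: what is moved stays moved. The work goes in short steps, Python scripts to look and compute and a shell command to move; the robot and the scene stay as the last step left them, time stands still between calls to the robot, and variables do not carry over. Pictures are saved under pics/ and viewed, and the job is handed in when it is done.

```bash
ls; mkdir -p pics
python3 - <<'E'
from bench import ctrl
import cv2
s=ctrl.read_state();print({k:s[k] for k in('clock','ee_pos','tcp_rot','gripper_width','wrist_force')})
for n in('scene','top','wrist'):
    c=ctrl.get_calibration(n);print(n,c)
    cv2.imwrite(f'pics/{n}0.png',cv2.cvtColor(ctrl.read_camera(n),cv2.COLOR_RGB2BGR))
E
```

```text
pics
{'clock': 0.0, 'ee_pos': array([ 0.14390222, -0.53060218,  0.25566146]), 'tcp_rot': array([ 9.91247165e-01,  1.32017541e-01,  7.00312190e-06, -6.52992364e-04]), 'gripper_width': 0.0852871057202164, 'wrist_force': array([ 0.44565942, -0.01906551, -0.59555368])}
scene {'fx': 389.3546304794482, 'fy': 389.3546304794482, 'cx': 279.74017565094357, 'cy': 207.33225607934114, 'k1': -0.047122127492419535, 'extrinsics': array([[-0.41381573,  0.68161986, -0.60344917,  1.16160763],
       [ 0.91033877,  0.30523358, -0.27949203,  0.32552518],
       [-0.00631436, -0.66500137, -0.74681544,  0.82797648],
       [ 0.        ,  0.        ,  0.        ,  1.        ]])}
top {'fx': 490.5274174645478, 'fy': 490.5274174645478, 'cx': 277.32284253536983, 'cy': 212.7406849475437, 'k1': 0.049540467020545445, 'extrinsics': array([[ 2.45679303e-02, -9.84276118e-01,  1.74919810e-01,
         3.43652962e-01],
       [-9.99686120e-01, -2.50474854e-02, -5.34089426e-04,
         2.62558436e-02],
       [ 4.90699286e-03, -1.74851785e-01, -9.84582538e-01,
         1.26289169e+00],
       [ 0.00000000e+00,  0.00000000e+00,  0.00000000e+00,
         1.00000000e+00]])}
wrist {'fx': 303.1079083171371, 'fy': 303.1079083171371, 'cx': 276.1975503920046, 'cy': 210.40338563153017, 'k1': 0.0075454552449921225, 'extrinsics': array([[ 0.26282826, -0.91518024, -0.30555922,  0.22116761],
       [-0.96483955, -0.25010001, -0.08083706, -0.50919186],
       [-0.00243989,  0.31606188, -0.94873544,  0.37285113],
       [ 0.        ,  0.        ,  0.        ,  1.        ]])}
```

View pics/top0.png

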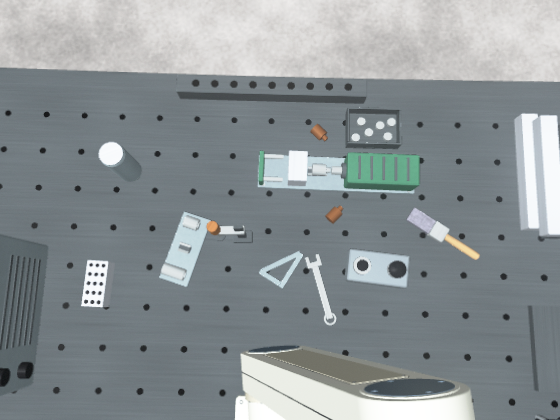

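View pics/scene0.png

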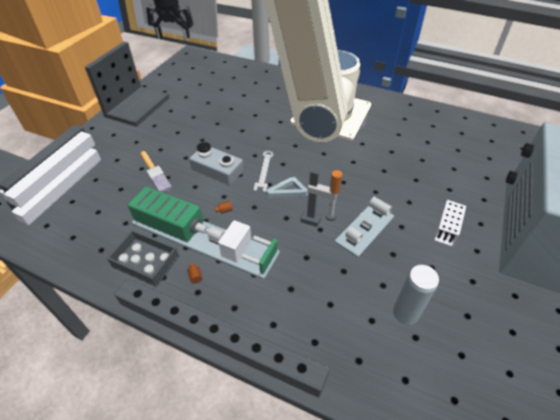

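View pics/wrist0.png

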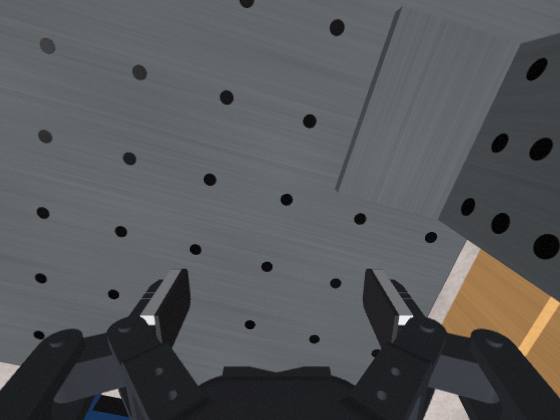

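Run:
```python
import cv2,numpy as np
t=cv2.imread('pics/top0.png')
a=cv2.resize(t[200:295,150:260],None,fx=5,fy=5,interpolation=cv2.INTER_CUBIC)
b=cv2.resize(t[140:200,250:430],None,fx=4.4,fy=4.4,interpolation=cv2.INTER_CUBIC)
c=cv2.resize(t[240:295,335:420],None,fx=6,fy=6,interpolation=cv2.INTER_CUBIC)
cv2.imwrite('pics/ta.png',a);cv2.imwrite('pics/tb.png',b);cv2.imwrite('pics/tc.png',c)
```

```text
(no output)
```

View pics/ta.png

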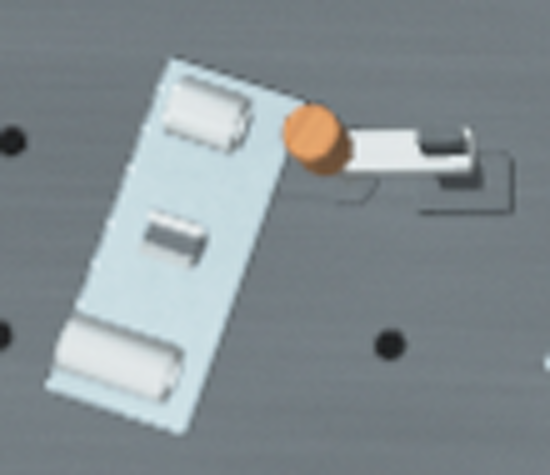

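View pics/tb.png

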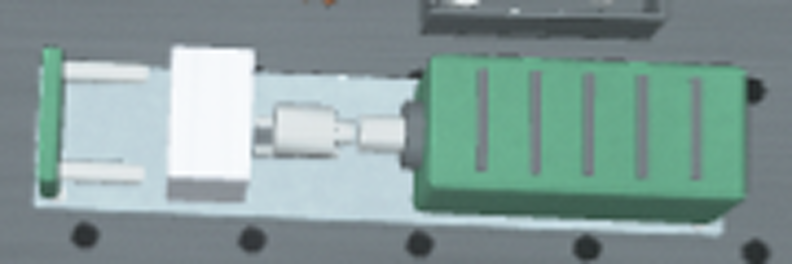

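View pics/tc.png

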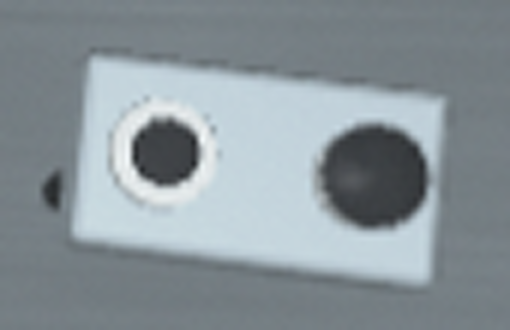

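```bash
cat > h.py <<'E'
import numpy as np,cv2
from bench import ctrl
from scipy.spatial.transform import Rotation as R
def ray(c,uv):
    uv=np.atleast_2d(np.array(uv,float)); d=(uv-[c['cx'],c['cy']])/[c['fx'],c['fy']]
    s=d.copy()
    for _ in range(20): s=d/(1+c['k1']*(s**2).sum(1,keepdims=True))
    E=c['extrinsics']; return E[:3,3],(np.c_[s,np.ones(len(s))])@E[:3,:3].T
def onz(c,uv,z):
    o,d=ray(c,uv); t=(z-o[2])/d[:,2]; return o+d*t[:,None]
def proj(c,P):
    E=c['extrinsics'];p=(np.atleast_2d(P)-E[:3,3])@E[:3,:3];s=p[:,:2]/p[:,2:]
    s=s*(1+c['k1']*(s**2).sum(1,keepdims=True));return s*[c['fx'],c['fy']]+[c['cx'],c['cy']]
def snap(n,f):
    c=ctrl.get_calibration(n);i=ctrl.read_camera(n);cv2.imwrite(f'pics/{f}.png',cv2.cvtColor(i,cv2.COLOR_RGB2BGR));
    np.save(f'pics/{f}_E.npy',c['extrinsics']);return c,i
def rel(target,Rt=None):
    """row to reach target pose in tool axes/units"""
    s=ctrl.read_state();r=R.from_quat(s['tcp_rot'])
    d=r.inv().apply(np.array(target)-s['ee_pos'])/0.05
    w=(r.inv()*Rt).as_rotvec()*180/np.pi/8 if Rt is not None else np.zeros(3)
    return d,w
def down(yaw):  # tool z down, tool y axis at angle yaw in xy-plane
    y=np.array([np.cos(yaw),np.sin(yaw),0]);z=np.array([0,0,-1.]);x=np.cross(y,z);return R.from_matrix(np.c_[x,y,z])
E
python3 - <<'E'
from h import *
np.set_printoptions(precision=4,suppress=True)
c=ctrl.get_calibration('top')
def m(l,s,o,z): 
    p=onz(c,np.array(l)/s+np.array(o),z); return p
B=(4.4,(250-.4,140-.4));A=(5,(150-.4,200-.4));C=(6,(335-.4,240-.4))
h=m([(430,57),(747,68),(745,197),(425,185)],*B,.082);print('housing',h,np.linalg.norm(np.diff(h,axis=0),axis=1))
b=m([(172,47),(253,50),(250,182),(168,178)],*B,.075);print('block',b,np.linalg.norm(np.diff(b,axis=0),axis=1))
print('plug mid',m([(277,103),(335,105),(333,155),(277,155)],*B,.045), 'stub end',m([(355,132)],*B,.045))
r=m([(170,58),(313,103),(184,434),(45,388)],*A,.008);print('rack',r,np.linalg.norm(np.diff(r,axis=0),axis=1),r.mean(0))
print('bushing',m([(174,80),(250,108),(238,152),(160,120)],*A,.04))
print('long',m([(68,318),(183,352),(175,400),(57,362)],*A,.04))
print('jog',m([(164,151)],*C,.068),'stop',m([(374,175)],*C,.085))
bx=m([(90,53),(446,98),(430,285),(72,240)],*C,.05);print('box',bx,np.linalg.norm(np.diff(bx,axis=0),axis=1))
print('clampbar',m([(320,140),(470,150)],*A,.2),m([(315,130)],*A,.19))
E
```

```text
housing [[ 0.7105 -0.1454  0.082 ]
 [ 0.7082 -0.3242  0.082 ]
 [ 0.6333 -0.3213  0.082 ]
 [ 0.6358 -0.1426  0.082 ]] [0.1789 0.075  0.1787]
block [[ 0.7149  0.001   0.075 ]
 [ 0.7143 -0.0454  0.075 ]
 [ 0.6368 -0.0448  0.075 ]
 [ 0.6379  0.0016  0.075 ]] [0.0463 0.0775 0.0464]
plug mid [[ 0.6919 -0.0616  0.045 ]
 [ 0.6916 -0.0955  0.045 ]
 [ 0.6615 -0.0945  0.045 ]
 [ 0.6607 -0.062   0.045 ]] stub end [[ 0.6756 -0.1072  0.045 ]]
rack [[0.5645 0.2686 0.008 ]
 [0.5427 0.1935 0.008 ]
 [0.3722 0.2501 0.008 ]
 [0.3936 0.3214 0.008 ]] [0.0781 0.1797 0.0744] [0.4682 0.2584 0.008 ]
bushing [[0.5476 0.2597 0.04  ]
 [0.5343 0.2208 0.04  ]
 [0.5118 0.2256 0.04  ]
 [0.5271 0.2656 0.04  ]]
long [[0.4269 0.305  0.04  ]
 [0.4114 0.2473 0.04  ]
 [0.3879 0.2498 0.04  ]
 [0.4051 0.3089 0.04  ]]
jog [[ 0.433  -0.1827  0.068 ]] stop [[ 0.4245 -0.2629  0.085 ]]
box [[ 0.4739 -0.1556  0.05  ]
 [ 0.4592 -0.3016  0.05  ]
 [ 0.3831 -0.2932  0.05  ]
 [ 0.3972 -0.1481  0.05  ]] [0.1467 0.0766 0.1458]
clampbar [[0.496  0.1641 0.2   ]
 [0.4932 0.0985 0.2   ]] [[0.5018 0.1678 0.19  ]]
```

Run:
```python
from h import *
np.set_printoptions(precision=3,suppress=True)
print(rel([.655,-.075,.22],down(np.radians(-.9))))
```

```text
(array([12.25 , -6.119,  0.724]), array([-0.005, -0.005, -9.241]))
```

```bash
python3 -m creep '[[[12.25,-6.12,0.72],[0,0,-9.24]],[[12.25,-6.12,0.72],[0,0,-9.24]],[[12.25,-6.12,0.72],[0,0,-9.24]],[[12.25,-6.12,0.72],[0,0,-9.24]],[[12.25,-6.12,0.72],[0,0,-9.24]],[[12.25,-6.12,0.72],[0,0,-9.24]],[[12.25,-6.12,0.72],[0,0,-9.24]],[[12.25,-6.12,0.72],[0,0,-9.24]],[[12.25,-6.12,0.72],[0,0,-9.24]],[[12.25,-6.12,0.72],[0,0,-9.24]]]' 0.7 40
python3 - <<'E'
from h import *
np.set_printoptions(precision=3,suppress=True)
print(rel([.655,-.075,.22],down(np.radians(-.9))))
E
```

```text
clock: 1.15
ee_pos: [0.5179, -0.1968, 0.2299]
tcp_rot: [0.712, 0.703, -0.0, 0.0]
wrist_force: [-0.1, -0.9, -0.1]
gripper_width: 0.0599
(array([2.469, 2.711, 0.197]), array([0.   , 0.   , 0.023]))
```

```bash
python3 -m creep '[[[2.45,2.7,0.2],[0,0,0]],[[2.45,2.7,0.2],[0,0,0]],[[2.45,2.7,0.2],[0,0,0]],[[2.45,2.7,0.2],[0,0,0]],[[2.45,2.7,0.2],[0,0,0]],[[2.45,2.7,0.2],[0,0,0]],[[2.45,2.7,0.2],[0,0,0]]]'
python3 - <<'E'
from h import *
np.set_printoptions(precision=3,suppress=True)
print(rel([.655,-.075,.22],down(np.radians(-.9))))
snap('wrist','w1');print(repr(ctrl.get_calibration('wrist')['extrinsics']))
E
```

```text
clock: 1.85
ee_pos: [0.653, -0.0788, 0.2199]
tcp_rot: [0.713, 0.701, -0.0, -0.0]
wrist_force: [-0.4, -0.4, 0.5]
gripper_width: 0.0598
(array([ 0.076,  0.039, -0.001]), array([-0.004,  0.001, -0.005]))
array([[ 1.   , -0.015, -0.005,  0.653],
       [-0.016, -0.949, -0.316,  0.003],
       [ 0.   ,  0.316, -0.949,  0.337],
       [ 0.   ,  0.   ,  0.   ,  1.   ]])
```

View pics/w1.png

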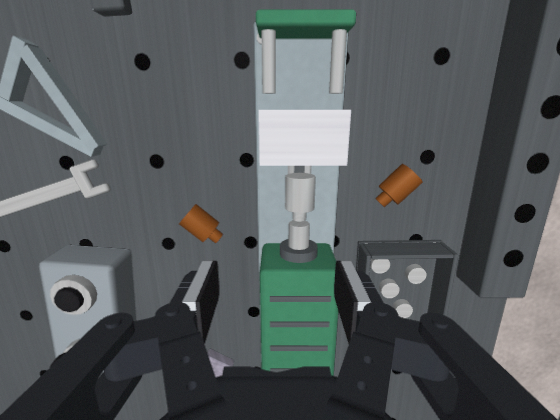

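Run:
```python
import cv2
t=cv2.imread('pics/w1.png')
cv2.imwrite('pics/w1c.png',cv2.resize(t[95:275,240:370],None,fx=3.3,fy=3.3,interpolation=cv2.INTER_CUBIC))
```

```text
(no output)
```

View pics/w1c.png

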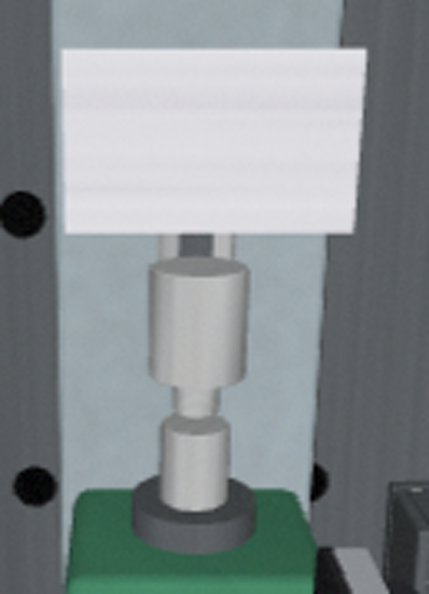

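Run:
```python
from h import *
np.set_printoptions(precision=4,suppress=True)
c=ctrl.get_calibration('wrist');c['extrinsics']=np.load('pics/w1_E.npy')
def m(l,z): return onz(c,np.array(l)/3.3+[240-.35,95-.35],z)
b=m([(61,48),(367,48),(354,233),(65,233)],.075);print('block',b,np.linalg.norm(np.diff(b,axis=0),axis=1),b.mean(0))
print('body top',m([(198.5,278),(197.5,388)],.06))
print('sil mid',m([(198.5,310),(197,370),(197,400),(195,470)],.045), 'sil sides',m([(149,320),(248,320)],.045))
print('ram nose top',m([(195,434)],.056),'ram front low',m([(195,416)],.034), 'stub end',m([(195,418)],.052))
print(ctrl.read_state()['ee_pos'])
```

```text
block [[ 0.6381  0.0034  0.075 ]
 [ 0.7141  0.0022  0.075 ]
 [ 0.7136 -0.0439  0.075 ]
 [ 0.6376 -0.0427  0.075 ]] [0.076  0.0461 0.076 ] [ 0.6758 -0.0202  0.075 ]
body top [[ 0.6739 -0.0586  0.06  ]
 [ 0.674  -0.0914  0.06  ]]
sil mid [[ 0.6752 -0.0717  0.045 ]
 [ 0.6749 -0.0907  0.045 ]
 [ 0.675  -0.1004  0.045 ]
 [ 0.6746 -0.1239  0.045 ]] sil sides [[ 0.6603 -0.0746  0.045 ]
 [ 0.6901 -0.0751  0.045 ]]
ram nose top [[ 0.6736 -0.1074  0.056 ]] ram front low [[ 0.6752 -0.1098  0.034 ]] stub end [[ 0.6739 -0.1037  0.052 ]]
[ 0.6529 -0.0791  0.2202]
```

Run:
```python
from h import *
np.set_printoptions(precision=3,suppress=True)
print(rel([.675,-.075,.085],down(np.radians(-.9))),rel([.675,-.075,.051],down(np.radians(-.9))))
```

```text
(array([0.089, 0.44 , 2.705]), array([-0.001,  0.001, -0.009])) (array([0.09 , 0.44 , 3.385]), array([-0.001,  0.001, -0.009]))
```

```bash
python3 -m creep '[[[0.09,0.44,2.7],[0,0,0]],[[0.09,0.44,2.7],[0,0,0]],[[0.09,0.44,2.7],[0,0,0]],[[0.09,0.44,2.7],[0,0,0]],[[0.09,0.44,2.7],[0,0,0]]]'
python3 - <<'E'
from h import *
np.set_printoptions(precision=3,suppress=True)
print(rel([.675,-.075,.051],down(np.radians(-.9))))
E
```

```text
clock: 2.4
ee_pos: [0.6753, -0.0749, 0.0861]
tcp_rot: [0.713, 0.701, -0.0, -0.0]
wrist_force: [-0.8, -0.2, 1.1]
gripper_width: 0.0596
(array([-0.001, -0.006,  0.702]), array([-0.001,  0.   , -0.009]))
```

```bash
python3 -m creep '[[[0,0,0.69],[0,0,0]],[[0,0,0.69],[0,0,0]],[[0,0,0.69],[0,0,0]]]'
python3 -m creep '[[[0,0,0],[0,0,0]],[[0,0,0],[0,0,0]],[[0,0,0],[0,0,0]],[[0,0,0],[0,0,0]],[[0,0,0],[0,0,0]],[[0,0,0],[0,0,0]]]' 0.2 40
```

```text
clock: 2.7
ee_pos: [0.676, -0.0745, 0.0529]
tcp_rot: [0.713, 0.701, 0.0, 0.001]
wrist_force: [-0.2, 0.0, 0.8]
gripper_width: 0.06
clock: 3.3
ee_pos: [0.6762, -0.0743, 0.0527]
tcp_rot: [0.713, 0.701, 0.001, 0.001]
wrist_force: [-3.4, -1.0, 8.6]
gripper_width: 0.029
```

```bash
python3 -m creep '[[[0,0,-0.2],[0,0,0]],[[0,0,-0.6],[0,0,0]],[[0,0,-1.2],[0,0,0]],[[0,0,-1.9],[0,0,0]],[[0,0,-2.6],[0,0,0]],[[0,0,-3.2],[0,0,0]],[[0,0,-3.2],[0,0,0]]]' 0 60
python3 - <<'E'
from h import *
np.set_printoptions(precision=3,suppress=True)
a=np.radians(73.2);print(rel([.475,.23,.26],down(np.radians(-16.9))))
snap('wrist','w2')
E
```

```text
clock: 4.0
ee_pos: [0.677, -0.0742, 0.2163]
tcp_rot: [0.713, 0.702, 0.002, 0.003]
wrist_force: [1.3, 0.5, -1.6]
gripper_width: 0.028
(array([ 6.019, -4.127, -0.916]), array([0.057, 0.004, 2.   ]))
```

View pics/w2.png

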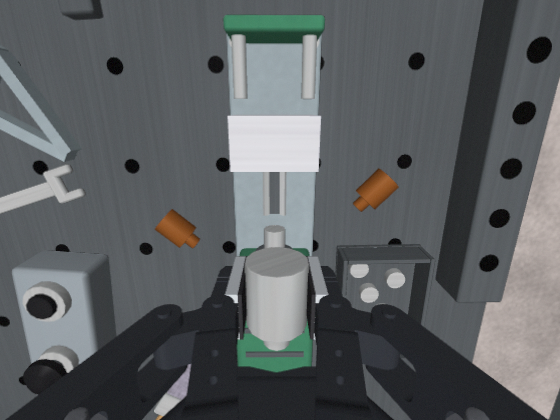

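Run:
```python
from h import *
np.set_printoptions(precision=3,suppress=True)
print(rel([.62,.2,.26],down(np.radians(-16.9))));print(rel([.475,.265,.24],down(np.radians(-16.9))))
```

```text
(array([ 5.463, -1.209, -0.942]), array([0.033, 0.002, 2.   ]))
(array([ 6.718, -4.13 , -0.556]), array([0.033, 0.002, 2.   ]))
```

```bash
python3 -m creep '[[[2,-0.4,-0.94],[0,0,0.7]],[[4,-0.9,-0.94],[0,0,1.4]],[[5.46,-1.2,-0.94],[0,0,2]],[[5.46,-1.2,-0.94],[0,0,2]],[[5.46,-1.2,-0.94],[0,0,2]],[[5.46,-1.2,-0.94],[0,0,2]],[[6.7,-4.1,-0.56],[0,0,2]],[[6.7,-4.1,-0.56],[0,0,2]],[[6.7,-4.1,-0.56],[0,0,2]],[[6.7,-4.1,-0.56],[0,0,2]]]'
python3 -m creep '[[[0,0,0],[0,0,0]],[[0,0,0],[0,0,0]],[[0,0,0],[0,0,0]]]'
python3 - <<'E'
from h import *
np.set_printoptions(precision=3,suppress=True)
print(rel([.475,.265,.24],down(np.radians(-16.9))))
E
```

```text
clock: 5.05
ee_pos: [0.4705, 0.2654, 0.2372]
tcp_rot: [0.802, 0.597, -0.002, -0.001]
wrist_force: [-0.5, 0.1, -3.3]
gripper_width: 0.0284
clock: 5.35
ee_pos: [0.4772, 0.2636, 0.2381]
tcp_rot: [0.804, 0.595, -0.0, 0.0]
wrist_force: [0.5, 0.1, -2.6]
gripper_width: 0.0283
(array([ 0.014, -0.05 , -0.037]), array([-0.001,  0.002, -0.009]))
```

Run:
```python
from h import *
snap('wrist','w3');snap('scene','s3')
```

```text
(no output)
```

View pics/w3.png

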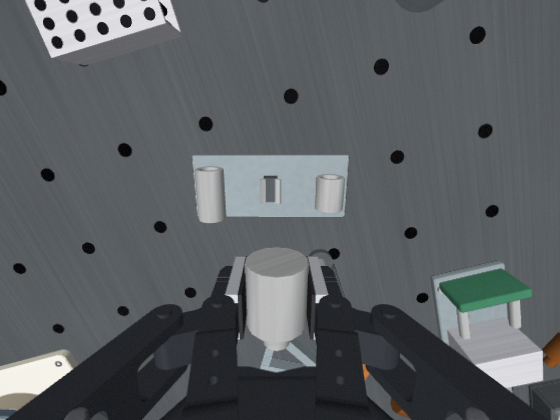

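View pics/s3.png

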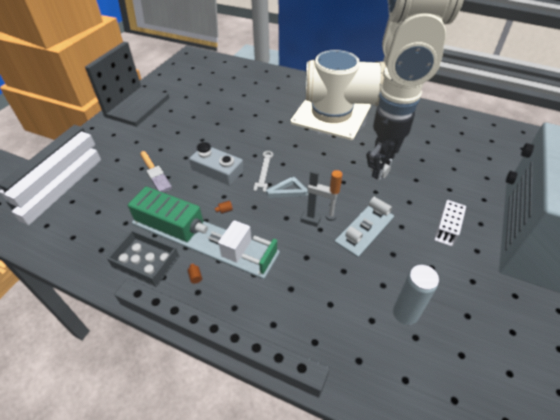

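Run:
```python
import cv2
t=cv2.imread('pics/w3.png')
cv2.imwrite('pics/w3c.png',cv2.resize(t[145:235,185:360],None,fx=4.5,fy=4.5,interpolation=cv2.INTER_CUBIC))
```

```text
(no output)
```

View pics/w3c.png

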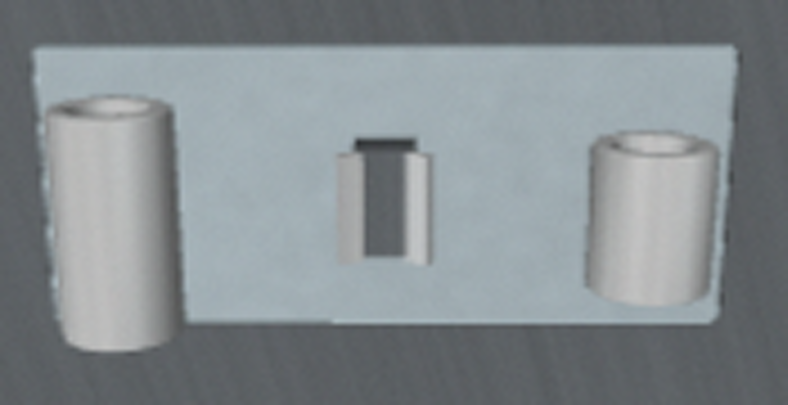

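Run:
```python
from h import *
np.set_printoptions(precision=4,suppress=True)
c=ctrl.get_calibration('wrist');c['extrinsics']=np.load('pics/w3_E.npy')
def m(l,z): return onz(c,np.array(l)/4.5+[185-.4,145-.4],z)
n=lambda p:np.linalg.norm(np.diff(p,axis=0),axis=1)
p=m([(36,47),(736,47),(718,322)],.008);print('plate',p,n(p),'centre',(p[0]+p[2])/2)
r=m([(337,153),(432,153),(432,264),(339,264)],.030);print('rails',r,n(r),r.mean(0))
print('bush top',m([(653,156),(648,305)],.055),'mid sil',m([(652,200),(648,270)],.04),m([(590,230),(710,230)],.04))
print('long top',m([(112,122),(120,350)],.055))
v=p[1]-p[0];print('long dir deg',np.degrees(np.arctan2(v[1],v[0])))
v=p[1]-p[2];print('seat dir deg',np.degrees(np.arctan2(v[1],v[0])))
print('clamp handle?')
```

```text
plate [[0.3943 0.3224 0.008 ]
 [0.5635 0.271  0.008 ]
 [0.5427 0.2002 0.008 ]] [0.1769 0.0737] centre [0.4685 0.2613 0.008 ]
rails [[0.4612 0.2786 0.03  ]
 [0.4833 0.2719 0.03  ]
 [0.4752 0.2449 0.03  ]
 [0.453  0.2517 0.03  ]] [0.0231 0.0282 0.0232] [0.4682 0.2618 0.03  ]
bush top [[0.5318 0.2622 0.055 ]
 [0.5223 0.2282 0.055 ]] mid sil [[0.5306 0.2479 0.04  ]
 [0.5256 0.2312 0.04  ]] [[0.5147 0.245  0.04  ]
 [0.5422 0.2367 0.04  ]]
long top [[0.4185 0.3047 0.055 ]
 [0.4009 0.2534 0.055 ]]
long dir deg -16.904426640376684
seat dir deg 73.62998728363539
clamp handle?
```

Run:
```python
from h import *
np.set_printoptions(precision=3,suppress=True)
print(rel([.4683,.2615,.075],down(np.radians(-16.9))))
```

```text
(array([-0.09 , -0.154,  3.262]), array([-0.002,  0.003, -0.011]))
```

```bash
python3 -m creep '[[[-0.09,-0.154,1],[0,0,0]],[[-0.09,-0.154,2],[0,0,0]],[[-0.09,-0.154,2.8],[0,0,0]],[[-0.09,-0.154,3.26],[0,0,0]],[[-0.09,-0.154,3.26],[0,0,0]],[[-0.09,-0.154,3.26],[0,0,0]],[[-0.09,-0.154,3.26],[0,0,0]]]'
python3 - <<'E'
from h import *
np.set_printoptions(precision=3,suppress=True)
print(rel([.4683,.2615,.0485],down(np.radians(-16.9))))
snap('wrist','w4')
E
```

```text
clock: 6.15
ee_pos: [0.4686, 0.2623, 0.0771]
tcp_rot: [0.804, 0.595, 0.001, 0.0]
wrist_force: [-0.3, 0.6, -2.6]
gripper_width: 0.0285
(array([-0.017, -0.002,  0.572]), array([ 0.014, -0.011, -0.004]))
```

View pics/w4.png

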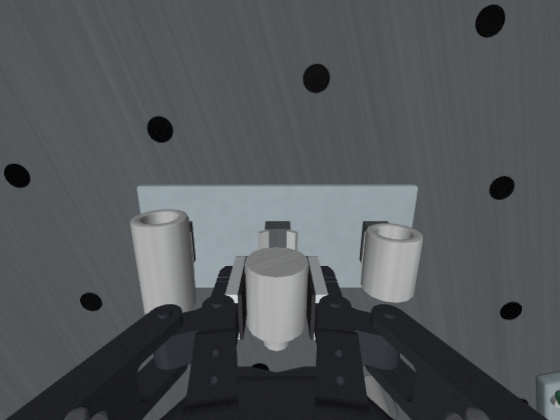

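```bash
python3 -m creep '[[[-0.01,0,0.25],[0,0,0]],[[-0.01,0,0.42],[0,0,0]],[[-0.01,0,0.53],[0,0,0]],[[-0.01,0,0.57],[0,0,0]],[[-0.01,0,0.57],[0,0,0]],[[-0.01,0,0.57],[0,0,0]]]'
```

```text
clock: 6.8
ee_pos: [0.4684, 0.2617, 0.0483]
tcp_rot: [0.803, 0.595, 0.001, 0.001]
wrist_force: [1.0, -2.7, 6.0]
gripper_width: 0.0284
```

```bash
python3 -m creep '[[[0,0,0],[0,0,0]],[[0,0,0],[0,0,0]],[[0,0,0],[0,0,0]],[[0,0,0],[0,0,0]]]' 0.5
python3 -m creep '[[[0,0,-0.2],[0,0,0]],[[0,0,-0.6],[0,0,0]],[[0,0,-1.1],[0,0,0]],[[0,0,-1.6],[0,0,0]],[[0,0,-2],[0,0,0]],[[0,0,-2],[0,0,0]],[[0,0,-2],[0,0,0]]]'
python3 - <<'E'
from h import *
np.set_printoptions(precision=3,suppress=True)
snap('wrist','w5')
E
```

```text
clock: 7.2
ee_pos: [0.4671, 0.2616, 0.047]
tcp_rot: [0.803, 0.595, -0.0, -0.0]
wrist_force: [0.3, 0.7, 0.3]
gripper_width: 0.0426
clock: 7.9
ee_pos: [0.4672, 0.2617, 0.1476]
tcp_rot: [0.803, 0.595, 0.001, 0.0]
wrist_force: [0.5, -0.8, -0.4]
gripper_width: 0.0427
```

View pics/w5.png

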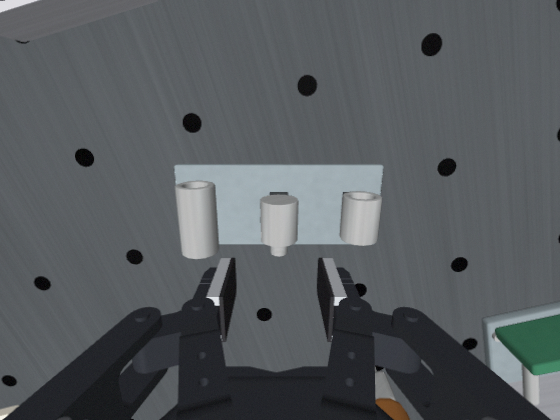

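Run:
```python
import cv2
t=cv2.imread('pics/w5.png')
cv2.imwrite('pics/w5c.png',cv2.resize(t[155:265,165:395],None,fx=3.4,fy=3.4,interpolation=cv2.INTER_CUBIC))
```

```text
(no output)
```

View pics/w5c.png

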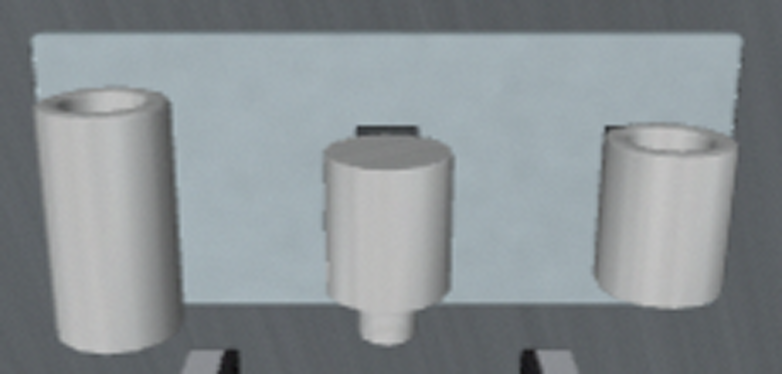

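Run:
```python
from h import *
np.set_printoptions(precision=4,suppress=True)
c=ctrl.get_calibration('wrist');c['extrinsics']=np.load('pics/w5_E.npy')
def m(l,z): return onz(c,np.array(l)/3.4+[165-.35,155-.35],z)
for n,a,b in (('plug',(388,168),(387,312)),('bush',(671,157),(658,308)),('long',(105,115),(119,352))):
    p=m([a,b],.055);v=p[0]-p[1];print(n,p,p.mean(0),np.linalg.norm(v),np.degrees(np.arctan2(v[1],v[0])))
print('sil bush',m([(603,200),(731,200),(598,260),(725,260)],.04).reshape(2,2,3).mean(1))
print('sil plug',m([(326,220),(452,220),(328,280),(450,280)],.04).reshape(2,2,3).mean(1))
print(rel([.529,.243,.046],down(np.radians(-16.9))))
```

```text
plug [[0.4725 0.2773 0.055 ]
 [0.4627 0.2451 0.055 ]] [0.4676 0.2612 0.055 ] 0.03362931025714139 72.93271006052846
bush [[0.5307 0.2622 0.055 ]
 [0.5207 0.2285 0.055 ]] [0.5257 0.2454 0.055 ] 0.035082615201933454 73.53093691391645
long [[0.4192 0.3055 0.055 ]
 [0.4019 0.2532 0.055 ]] [0.4105 0.2794 0.055 ] 0.05513920079173115 71.65656568515818
sil bush [[0.5307 0.2468 0.04  ]
 [0.5263 0.2325 0.04  ]]
sil plug [[0.4679 0.2606 0.04  ]
 [0.4636 0.2462 0.04  ]]
(array([0.0079, 1.2975, 2.0161]), array([-0.0021,  0.0017, -0.0009]))
```

```bash
python3 - <<'E'
from h import *
np.set_printoptions(precision=3,suppress=True)
print(rel([.5299,.2443,.047],down(np.radians(-16.9))))
E
python3 -m creep '[[[0.035,1.3,0],[0,0,0]],[[0.035,1.3,0],[0,0,0]],[[0.035,1.3,0],[0,0,0]],[[0.035,1.3,1],[0,0,0]],[[0.035,1.3,1.2],[0,0,0]],[[0.035,1.3,1.2],[0,0,0]],[[0.035,1.3,1.2],[0,0,0]]]'
python3 - <<'E'
from h import *
np.set_printoptions(precision=3,suppress=True)
print(rel([.5299,.2443,.047],down(np.radians(-16.9))))
snap('wrist','w6')
E
```

```text
(array([0.038, 1.307, 1.996]), array([-0.002,  0.002, -0.001]))
clock: 8.65
ee_pos: [0.5297, 0.2447, 0.0881]
tcp_rot: [0.803, 0.596, 0.0, -0.0]
wrist_force: [0.7, 0.3, 0.2]
gripper_width: 0.0426
(array([-0.007,  0.006,  0.821]), array([ 0.001, -0.001,  0.002]))
```

View pics/w6.png

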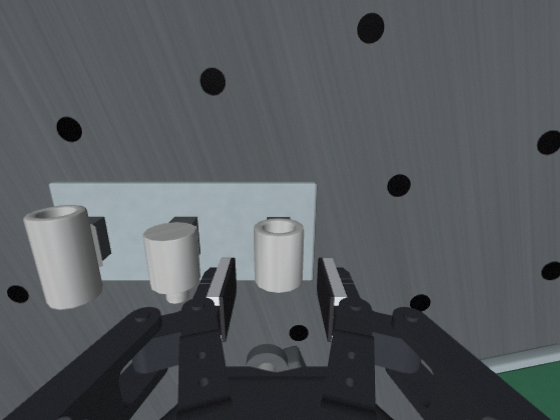

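```bash
python3 -m creep '[[[0,0,0.4],[0,0,0]],[[0,0,0.75],[0,0,0]],[[0,0,0.82],[0,0,0]],[[0,0,0.82],[0,0,0]]]'
python3 -m creep '[[[0,0,0],[0,0,0]],[[0,0,0],[0,0,0]],[[0,0,0],[0,0,0]],[[0,0,0],[0,0,0]],[[0,0,0],[0,0,0]]]' 0 50
```

```text
clock: 9.1
ee_pos: [0.5301, 0.2446, 0.0469]
tcp_rot: [0.803, 0.596, 0.0, 0.0]
wrist_force: [-0.3, 0.1, -1.0]
gripper_width: 0.0432
clock: 9.6
ee_pos: [0.5309, 0.2446, 0.0476]
tcp_rot: [0.803, 0.595, 0.001, 0.001]
wrist_force: [-0.4, -0.7, 5.9]
gripper_width: 0.0284
```

```bash
python3 -m creep '[[[0,0,-0.3],[0,0,0]],[[0,0,-1],[0,0,0]],[[0,0,-2],[0,0,0]],[[0,0,-3],[0,0,0]],[[0,0,-4],[0,0,0]],[[0,0,-4.1],[0,0,0]],[[0,0,-4.1],[0,0,0]],[[0,0,-4.1],[0,0,0]]]'
python3 - <<'E'
from h import *
np.set_printoptions(precision=3,suppress=True)
print(rel([.62,.2,.25],down(np.radians(-.9))));print(rel([.675,-.0735,.22],down(np.radians(-.9))))
snap('wrist','w7')
E
```

```text
clock: 10.4
ee_pos: [0.5293, 0.2442, 0.2497]
tcp_rot: [0.803, 0.595, -0.001, -0.0]
wrist_force: [-0.4, -0.5, -2.0]
gripper_width: 0.0286
(array([-0.318,  1.994, -0.008]), array([-0.013,  0.006, -2.001]))
(array([-5.231,  4.638,  0.592]), array([-0.013,  0.006, -2.001]))
```

View pics/w7.png

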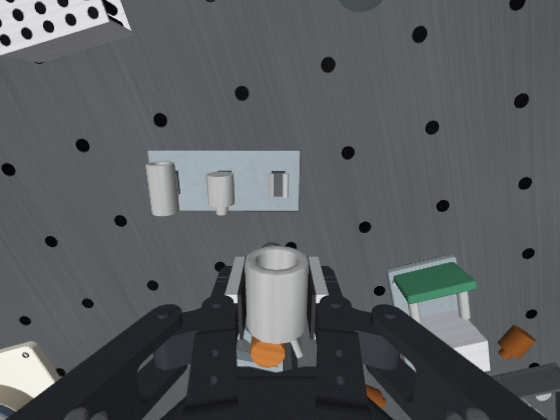

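```bash
python3 -m creep '[[[-0.3,2,0],[0,0,-0.7]],[[-0.3,2,0],[0,0,-1.4]],[[-0.3,2,0],[0,0,-2]],[[-1.5,2.7,0],[0,0,-2]],[[-3.2,3.6,0.4],[0,0,-2]],[[-5.23,4.64,0.59],[0,0,-2]],[[-5.23,4.64,0.59],[0,0,-2]],[[-5.23,4.64,0.59],[0,0,-2]],[[-5.23,4.64,0.59],[0,0,-2]],[[-5.23,4.64,0.59],[0,0,-2]]]'
python3 -m creep '[[[0,0,0],[0,0,0]],[[0,0,0],[0,0,0]],[[0,0,0],[0,0,0]]]'
python3 - <<'E'
from h import *
np.set_printoptions(precision=3,suppress=True)
print(rel([.675,-.0740,.085],down(np.radians(-.9))))
snap('wrist','w8')
E
```

```text
clock: 11.45
ee_pos: [0.6754, -0.0778, 0.2179]
tcp_rot: [0.714, 0.7, -0.002, -0.002]
wrist_force: [-0.2, 0.4, -2.5]
gripper_width: 0.0282
clock: 11.75
ee_pos: [0.6756, -0.0719, 0.2213]
tcp_rot: [0.712, 0.702, -0.0, -0.0]
wrist_force: [-0.8, 0.7, -1.6]
gripper_width: 0.0284
(array([-0.043, -0.01 ,  2.727]), array([-0.003, -0.002,  0.01 ]))
```

View pics/w8.png

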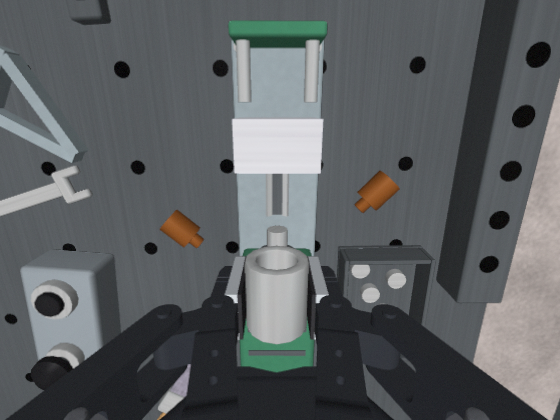

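```bash
python3 -m creep '[[[-0.03,-0.01,1],[0,0,0]],[[-0.03,-0.01,1.9],[0,0,0]],[[-0.03,-0.01,2.6],[0,0,0]],[[-0.03,-0.01,2.73],[0,0,0]],[[-0.03,-0.01,2.73],[0,0,0]],[[-0.03,-0.01,2.73],[0,0,0]]]'
python3 - <<'E'
from h import *
np.set_printoptions(precision=3,suppress=True)
print(rel([.675,-.0740,.0530],down(np.radians(-.9))))
snap('wrist','w9')
E
```

```text
clock: 12.4
ee_pos: [0.6764, -0.0746, 0.0873]
tcp_rot: [0.712, 0.702, 0.001, 0.001]
wrist_force: [0.7, 1.0, -1.7]
gripper_width: 0.0286
(array([ 0.012, -0.03 ,  0.686]), array([0.022, 0.005, 0.003]))
```

View pics/w9.png

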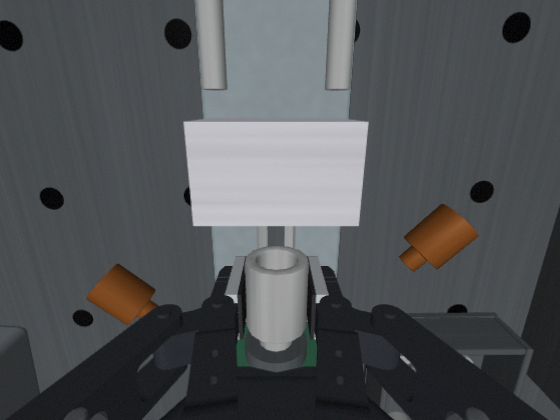

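```bash
python3 -m creep '[[[0.01,-0.015,0.25],[0,0,0]],[[0.01,-0.015,0.5],[0,0,0]],[[0.01,-0.015,0.64],[0,0,0]],[[0.01,-0.015,0.68],[0,0,0]],[[0.01,-0.015,0.68],[0,0,0]],[[0.01,-0.015,0.68],[0,0,0]]]'
```

```text
clock: 13.05
ee_pos: [0.6759, -0.0744, 0.0523]
tcp_rot: [0.713, 0.702, 0.001, 0.001]
wrist_force: [1.8, 0.2, 9.0]
gripper_width: 0.0283
```

Contact felt (about +10 N), so it is seated; release and lift.

```bash
python3 -m creep '[[[0,0,0],[0,0,0]],[[0,0,0],[0,0,0]],[[0,0,0],[0,0,0]],[[0,0,0],[0,0,0]]]' 0.55
python3 -m creep '[[[0,0,-0.2],[0,0,0]],[[0,0,-0.6],[0,0,0]],[[0,0,-1.2],[0,0,0]],[[0,0,-2],[0,0,0]],[[0,0,-3],[0,0,0]],[[0,0,-3],[0,0,0]],[[0,0,-3],[0,0,0]]]'
python3 - <<'E'
from h import *
c,i=snap('wrist','w10')
cv2.imwrite('pics/w10c.png',cv2.resize(cv2.cvtColor(i,cv2.COLOR_RGB2BGR)[95:275,210:350],None,fx=3.3,fy=3.3,interpolation=cv2.INTER_CUBIC))
E
```

```text
clock: 13.45
ee_pos: [0.6743, -0.0743, 0.0506]
tcp_rot: [0.713, 0.701, -0.0, -0.0]
wrist_force: [-0.2, 0.1, -0.7]
gripper_width: 0.0473
clock: 14.15
ee_pos: [0.675, -0.0744, 0.2032]
tcp_rot: [0.713, 0.701, 0.001, 0.002]
wrist_force: [0.3, -0.1, -0.8]
gripper_width: 0.047
```

View pics/w10c.png

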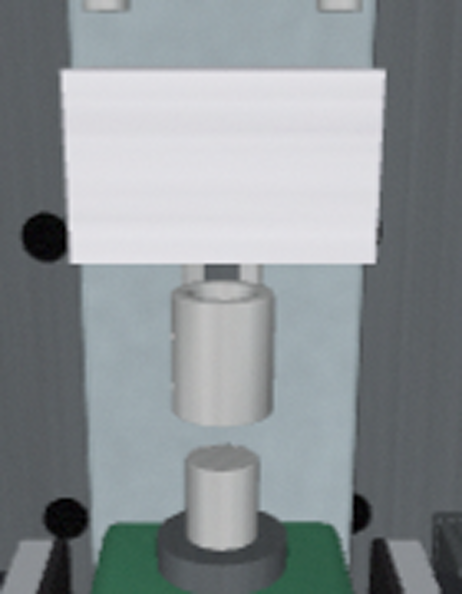

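View pics/w10.png

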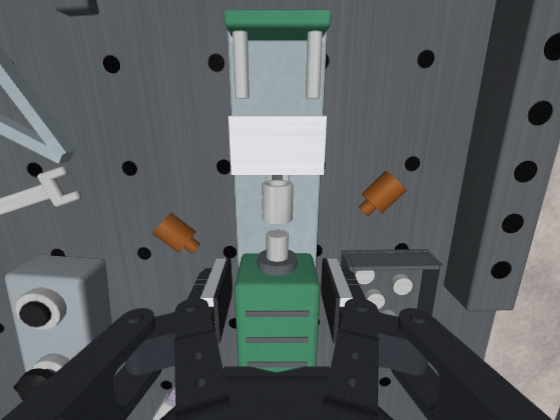

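Run:
```python
from h import *
np.set_printoptions(precision=4,suppress=True)
c=ctrl.get_calibration('wrist');c['extrinsics']=np.load('pics/w10_E.npy')
print(onz(c,[(36,314)],.068))
print(rel([.433,-.1827,.22],down(np.radians(-.9))))
t=cv2.imread('pics/w10.png')
cv2.imwrite('pics/w10j.png',cv2.resize(t[245:405,0:130],None,fx=3.6,fy=3.6,interpolation=cv2.INTER_CUBIC))
```

```text
[[ 0.4372 -0.18    0.068 ]]
(array([-2.245 , -4.7922, -0.3739]), array([ 0.0041,  0.0011, -0.0009]))
```

View pics/w10j.png

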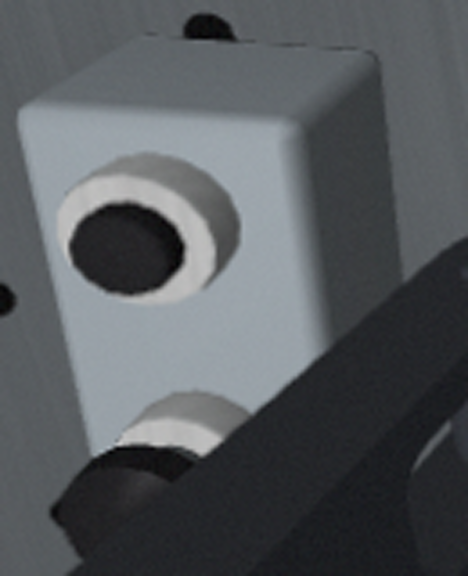

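```bash
python3 -m creep '[[[-2.245,-4.79,-0.37],[0,0,0]],[[-2.245,-4.79,-0.37],[0,0,0]],[[-2.245,-4.79,-0.37],[0,0,0]],[[-2.245,-4.79,-0.37],[0,0,0]],[[-2.245,-4.79,-0.37],[0,0,0]],[[-2.245,-4.79,-0.37],[0,0,0]],[[-2.245,-4.79,-0.37],[0,0,0]],[[-2.245,-4.79,-0.37],[0,0,0]],[[-2.245,-4.79,-0.37],[0,0,0]],[[-2.245,-4.79,-0.37],[0,0,0]]]' 0 40
python3 - <<'E'
from h import *
snap('wrist','w11')
E
```

```text
clock: 15.2
ee_pos: [0.4341, -0.1823, 0.2189]
tcp_rot: [0.712, 0.702, -0.0, -0.0]
wrist_force: [-0.3, -1.0, 0.2]
gripper_width: 0.0003
```

View pics/w11.png

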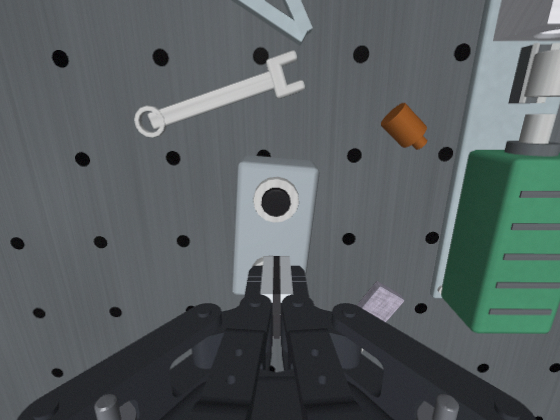

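Run:
```python
from h import *
np.set_printoptions(precision=4,suppress=True)
c=ctrl.get_calibration('wrist');c['extrinsics']=np.load('pics/w11_E.npy')
i=cv2.imread('pics/w11.png');g=cv2.cvtColor(i,cv2.COLOR_BGR2GRAY)
m=(g[175:228,245:305]<60).astype(np.uint8)
n,l,st,ce=cv2.connectedComponentsWithStats(m);k=np.argmax(st[1:,4])+1
print(st[k],ce[k]+[245,175]);
x,y,w,h,_=st[k];u=245+x;v=175+y
p=onz(c,[(u-.5,v+h/2-.5),(u+w-.5,v+h/2-.5),tuple(ce[k]+[245,175])],.068);print(p,np.linalg.norm(p[1]-p[0]))
print(rel([p[2,0],p[2,1],.100],down(np.radians(-.9))))
```

```text
[ 17  13  28  28 625] [275.3488 201.52  ]
[[ 0.4192 -0.1807  0.068 ]
 [ 0.4451 -0.1811  0.068 ]
 [ 0.432  -0.1809  0.068 ]] 0.025842714049644264
(array([ 0.0247, -0.039 ,  2.3796]), array([-0.0054, -0.0042,  0.0085]))
```

```bash
python3 -m creep '[[[0.02,-0.035,1],[0,0,0]],[[0.02,-0.035,1.8],[0,0,0]],[[0.02,-0.035,2.3],[0,0,0]],[[0.02,-0.035,2.36],[0,0,0]],[[0.02,-0.035,2.36],[0,0,0]],[[0.02,-0.035,2.36],[0,0,0]],[[0.02,-0.035,2.36],[0,0,0]]]'
python3 - <<'E'
from h import *
np.set_printoptions(precision=3,suppress=True)
print(rel([.432,-.1812,.084],down(np.radians(-.9))))
snap('wrist','w12')
E
```

```text
clock: 15.95
ee_pos: [0.4324, -0.1821, 0.1029]
tcp_rot: [0.713, 0.702, 0.0, 0.001]
wrist_force: [-0.3, -1.2, 0.1]
gripper_width: -0.0002
(array([ 0.018, -0.008,  0.378]), array([0.015, 0.01 , 0.001]))
```

View pics/w12.png

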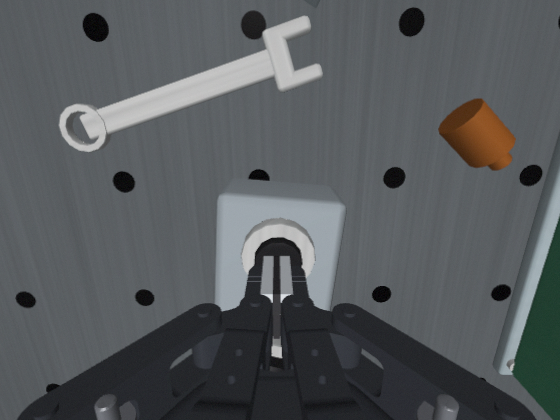

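```bash
python3 -m creep '[[[0.01,0,0.34],[0,0,0]],[[0.01,0,0.34],[0,0,0]],[[0.01,0,0.34],[0,0,0]]]'
```

```text
clock: 16.3
ee_pos: [0.4339, -0.1827, 0.087]
tcp_rot: [0.713, 0.701, 0.001, 0.004]
wrist_force: [3.6, -1.5, 11.4]
gripper_width: -0.0001
```

```bash
for i in 1; do python3 -m creep '[[[0,0,0.01],[0,0,0]],[[0,0,0.01],[0,0,0]],[[0,0,0.01],[0,0,0]],[[0,0,0.01],[0,0,0]],[[0,0,0.01],[0,0,0]],[[0,0,0.01],[0,0,0]],[[0,0,0.01],[0,0,0]],[[0,0,0.01],[0,0,0]],[[0,0,0.01],[0,0,0]],[[0,0,0.01],[0,0,0]]]'; done
```

```text
clock: 17.3
ee_pos: [0.4339, -0.1827, 0.087]
tcp_rot: [0.713, 0.701, 0.001, 0.004]
wrist_force: [1.4, -0.4, 18.2]
gripper_width: -0.0001
```

```bash
python3 -m creep '[[[0,0,0],[0,0,0]],[[0,0,0],[0,0,0]],[[0,0,0],[0,0,0]],[[0,0,0],[0,0,0]],[[0,0,0],[0,0,0]],[[0,0,0],[0,0,0]],[[0,0,0],[0,0,0]],[[0,0,0],[0,0,0]],[[0,0,0],[0,0,0]],[[0,0,0],[0,0,0]]]'
```

```text
clock: 18.3
ee_pos: [0.4339, -0.1827, 0.087]
tcp_rot: [0.713, 0.701, 0.001, 0.004]
wrist_force: [1.6, -0.4, 17.7]
gripper_width: 0.0001
```

```bash
python3 -m creep '[[[0,0,0],[0,0,0]],[[0,0,0],[0,0,0]],[[0,0,0],[0,0,0]],[[0,0,0],[0,0,0]],[[0,0,0],[0,0,0]],[[0,0,0],[0,0,0]],[[0,0,0],[0,0,0]],[[0,0,0],[0,0,0]],[[0,0,0],[0,0,0]],[[0,0,0],[0,0,0]]]'
```

```text
clock: 19.3
ee_pos: [0.434, -0.1827, 0.087]
tcp_rot: [0.713, 0.701, 0.001, 0.004]
wrist_force: [1.3, -0.4, 18.2]
gripper_width: -0.0
```

```bash
python3 -m creep '[[[0,0,0],[0,0,0]],[[0,0,0],[0,0,0]],[[0,0,0],[0,0,0]],[[0,0,0],[0,0,0]],[[0,0,0],[0,0,0]],[[0,0,0],[0,0,0]],[[0,0,0],[0,0,0]],[[0,0,0],[0,0,0]],[[0,0,0],[0,0,0]],[[0,0,0],[0,0,0]]]'
```

```text
clock: 20.3
ee_pos: [0.434, -0.1827, 0.087]
tcp_rot: [0.713, 0.701, 0.001, 0.004]
wrist_force: [1.6, -0.5, 18.8]
gripper_width: -0.0002
```

```bash
python3 -m creep '[[[0,0,0],[0,0,0]],[[0,0,0],[0,0,0]],[[0,0,0],[0,0,0]],[[0,0,0],[0,0,0]],[[0,0,0],[0,0,0]],[[0,0,0],[0,0,0]],[[0,0,0],[0,0,0]],[[0,0,0],[0,0,0]],[[0,0,-0.8],[0,0,0]],[[0,0,-1.6],[0,0,0]]]'
python3 -m creep '[[[0,0,-1.5],[0,0,0]],[[0,0,-1.5],[0,0,0]],[[0,0,-1.5],[0,0,0]],[[0,0,-1.5],[0,0,0]]]'
python3 - <<'E'
from h import *
np.set_printoptions(precision=3,suppress=True)
print(rel([.655,-.075,.22],down(np.radians(-.9))))
snap('top','t13')
t=cv2.imread('pics/t13.png');cv2.imwrite('pics/t13c.png',cv2.resize(t[140:200,250:430],None,fx=4.4,fy=4.4,interpolation=cv2.INTER_CUBIC))
E
```

```text
clock: 21.3
ee_pos: [0.4312, -0.181, 0.1655]
tcp_rot: [0.713, 0.701, -0.0, -0.0]
wrist_force: [1.5, -0.2, 0.3]
gripper_width: 0.0001
clock: 21.7
ee_pos: [0.4316, -0.1812, 0.2396]
tcp_rot: [0.713, 0.701, 0.0, 0.001]
wrist_force: [-0.1, 1.2, -1.0]
gripper_width: -0.0002
(array([2.196, 4.433, 0.397]), array([ 0.011,  0.007, -0.001]))
```

View pics/t13c.png

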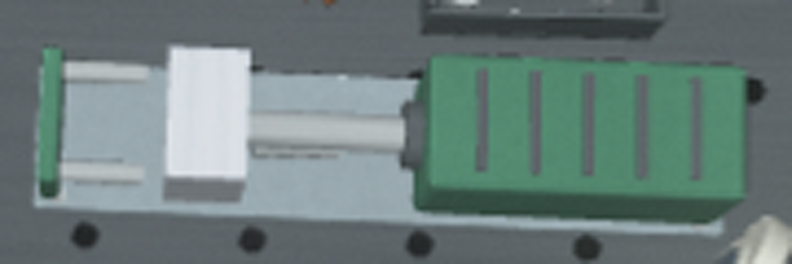

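View pics/t13.png

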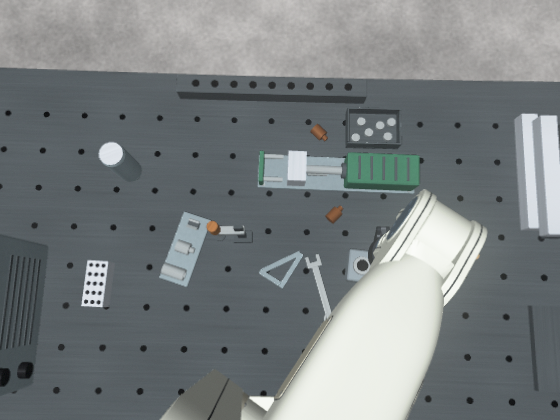

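Run:
```python
from h import *
np.set_printoptions(precision=4,suppress=True)
c=ctrl.get_calibration('top')
f=lambda l,z:onz(c,np.array(l)/4.4+[250-.4,140-.4],z)
print('block',f([(167,46),(249,48),(245,180),(164,177)],.075),'ram edges',f([(300,113),(300,150)],.045))
s=ctrl.read_state();print(s['clock'],s['wrist_force'],s['ee_pos'])
ctrl.finish_job()
```

```text
block [[ 0.7154  0.0038  0.075 ]
 [ 0.7154 -0.0431  0.075 ]
 [ 0.6379 -0.0419  0.075 ]
 [ 0.6385  0.0039  0.075 ]] ram edges [[ 0.6863 -0.0751  0.045 ]
 [ 0.664  -0.0753  0.045 ]]
21.75 [ 0.2108  0.0769 -0.288 ] [ 0.4312 -0.181   0.2387]
the job is handed in; nothing more can be done
```

The job is done and handed in at 21.75 s; it reported no verdict.

- **Plug:** I moved it from the cradle to the middle rack seat. The wrist camera then showed it lying there within about 1 mm of the seat's middle.
- **Bushing:** I moved it from its outer seat into the cradle. The picture showed it straight on the rails, clear of both the ram and the block.
- **Jog button:** I held it right down from about 16.1 to 21.1 s, roughly 5.0 s, at 11–19 N, then let go. The fingers never went near the stop.

**Last checks:**
- The top camera shows only the 22 mm ram entering the bore (measured 22 mm across), with no part of the bushing sticking out.
- The sprung block moved about 2–3 mm forward, well under the 14 mm limit, which fits a bushing on its shoulder.
- In that picture the plug and long sleeve are in place and the rest looks undisturbed. The arm hid the stop and the wire brush.
- The robot was clear of everything, with the wrist force near zero.

No check failed. I judged "flush" from above, because no camera could see the block's face directly.

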